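# Reload the packing bench's tape caddy

## Robot

A 6-joint arm with a two-finger parallel gripper is mounted at the origin on the work surface. World frame = base frame: x ahead of the robot, y to its left, z up, the work surface at z = 0. Lengths are in m, angles in degrees, forces in N, time in s.
With the tool pointing down it reaches from about 0.3 to 0.75 m from the base axis. Payload 8.5 kg.
Tool frame: the origin (TCP) lies at the very end of the fingers, on their centre line; the grasp point (between the pads) lies 19 mm behind it; z points along the fingers, y is the line along which they close (so a half turn about z gives the same grasp; the last joint's range is limited). The gripper opens to 85 mm and grips with 20 to 120 N. Pads are 22 mm wide; open, the fingers measure 114 mm over their backs; the gripper's body (76 mm by 85 mm) begins 54 mm behind the grasp point. The pads swing forward as they close: fully open they stand 13 mm farther back than shut.
Start: joints at [57.45, 21.807, 74.336, -0, 83.858, -12.336], TCP at [0.19, 0.516, 0.231] pointing down, gripper open.
Joint ranges: [-178.18, 178.18], [-50.72, 133.34], [12.68, 142.11], [-81.47, 261.47], [9.98, 163.14], [-165.26, 165.26]. Speed limits (degrees/s): [136.94, 136.94, 180, 180, 180, 180].

## Interface

Orientations are given as a 3x3 rotation matrix whose columns are the frame's x, y, z axes.
In Python, from rig import observe, cams, ticket gives the robot as it stands.
- The arm moves only by the tool move_arm, never from a script. Its arguments are lists of equal length, an entry for each row: "jaw": the finger opening in cm, from 0 to 8.54; "dp": the shift along the tool's x, y, z in cm, a list of three; "turn": the turn, a rotation vector about the tool's x, y, z in rad, a list of three. In form: {"jaw": [jaw, ...], "dp": [[tx, ty, tz], ...], "turn": [[wx, wy, wz], ...]}. A call has 1 to 12 rows; each row shifts and turns the commanded pose from where the row before left it, along the tool's axes as they then stand; what a row does not reach is not made up. A row lasts 1/12 s, in which the tool goes at most 41.7 mm and 7.16 degrees, less where a joint would pass 70% of its speed; a pose out of reach is approached as far as the arm can. A call is refused whole if a number of a shift passes 4.17 or a number of a turn 0.125, either way. A call with a gripper value outside its range is refused whole. The fingers move at their own pace and stop on an object; "force" is the grip in N (left out, the last holds). Time passes only in rows, so rows that do not move let the fingers close. It gives the time, the measured TCP pose, the force, the opening and the grip force at its end, in the units of the state.
- observe(): the state, without advancing time (a new reading comes with each control period).
- cams.get_image(name): name is "scene" or "top" or "wrist"; returns (picture, depth): 400x640x3 uint8, red, green, blue; 400x640 float32, m along the optical axis (not along the pixel's ray), 0 where there is no reading.
- cams.calibration(name): a dict with "vertical_fov" (degrees; the focal length in pixels is half the picture's height over the tangent of half this angle, whatever the lens; pixels are square), "cx", "cy" (the principal point, pixels), "view" (4x4, takes a point from world to camera coordinates); the wrist camera has in their place "tool_from_camera" (4x4, takes a point from camera to tool coordinates, whose origin is the TCP and whose axes are the flange's). Camera axes: x right, y up, looking along -z (the intrinsics and any distortion apply to the point x, -y, -z); pixel columns grow to the right and rows downward; lengths in m; the calibration is good to about 2 mm. A picture is of the moment at which its call begins: read the wrist's pose just before it. calibration takes no time and is no camera call.
- ticket.close_job(): hands the job in; it is judged then, once.
Trained networks look in the newest picture that a camera, given by its name, has taken for a name from the list of things; names that differ only in an ending like _2 or _b are one class to them, and where a whole thing is asked for, a point or a joint stands for the part that bears it (a point fixed in the world has none). Each returns a list of dicts, best first, with "p" (0 to 1); they miss things now and then, are a little off and sometimes report something else, mostly with a low value. They report only what shows in the picture. A call takes as long as a camera call. They do not tell look-alikes from the thing itself.
- cams.spot_in(camera, query): "box" ([centre column, centre row, width, height] as shares, 0 to 1, of the picture: columns of its width, rows of its height, round what is visible of it).
- cams.outline_of(camera, query): "mask" (400x640 bool, what is visible of it) and "box" ([centre column, centre row, width, height] as shares, 0 to 1, of the picture: columns of its width, rows of its height, round what is visible of it).
- cams.mark_of(camera, query): "location" ([column, row] as shares, 0 to 1, of the picture: columns of its width, rows of its height: a listed point, or the origin of a listed thing).
The state is a dict: "time_s": time; "q": joint angles; "qvel": joint speeds; "joint_efforts": joint torques, N m; "position": TCP position; "tool_rot": TCP orientation; "ft_force": force on the tool from outside, world axes, zero at the start; "wrist_torque": the same for the moment, N m; "grip_width": finger opening in m; "gripper_force": force on a finger pad.
Only numpy, scipy, OpenCV 4.12 (cv2) and the standard library are available. Lean on these libraries where they do the work, as an engineer would, in place of code of your own. Each camera call takes 0.05 s, during which the arm holds its last target. There are 200 camera calls.

## Task

Reload the tape caddy on the packing bench: put each of the four full rolls of tape onto the spindle of its own colour, lying flat on the caddy's floor. Leave the two nearly used-up rolls where they lie.

Things in the scene. Friction and masses are not known exactly. Their poses are not given: they have to be found in the camera images.
- full_red: Full roll of red vinyl tape, lying flat on the table: a ring of 64 mm outer diameter, red tape 38 mm wide wound thick (10.5 mm) on a brown cardboard core of 43 mm outer and 38 mm inner diameter, 40 mm tall, open right through. About 0.11 kg. Origin at the centre of the ring, so 20 mm above what it lies on; z is the ring's axis.
- full_yellow: Full roll of yellow vinyl tape, lying flat on the table: a ring of 64 mm outer diameter, yellow tape 38 mm wide wound thick (10.5 mm) on a brown cardboard core of 43 mm outer and 38 mm inner diameter, 40 mm tall, open right through. About 0.11 kg. Origin at the centre of the ring, so 20 mm above what it lies on; z is the ring's axis.
- full_blue: Full roll of blue vinyl tape, lying flat on the table: a ring of 64 mm outer diameter, blue tape 38 mm wide wound thick (10.5 mm) on a brown cardboard core of 43 mm outer and 38 mm inner diameter, 40 mm tall, open right through. About 0.11 kg. Origin at the centre of the ring, so 20 mm above what it lies on; z is the ring's axis.
- full_green: Full roll of green vinyl tape, lying flat on the table: a ring of 64 mm outer diameter, green tape 38 mm wide wound thick (10.5 mm) on a brown cardboard core of 43 mm outer and 38 mm inner diameter, 40 mm tall, open right through. About 0.11 kg. Origin at the centre of the ring, so 20 mm above what it lies on; z is the ring's axis.
- used_yellow: Nearly used-up roll of yellow tape, lying flat on the table: the same 40 mm tall core but with only a 3 mm layer of yellow tape, 49 mm outer diameter. Loose, light. Origin at the centre of the ring, 20 mm above the table; z is the ring's axis.
- used_blue: Nearly used-up roll of blue tape, lying flat on the table: the same 40 mm tall core but with only a 3 mm layer of blue tape, 49 mm outer diameter. Loose, light. Origin at the centre of the ring, 20 mm above the table; z is the ring's axis.
- spindle_red: Red upright spindle of the tape caddy: a fixed round post 20 mm in diameter with a domed top 46 mm above the caddy's floor, on a flat red disc of 68 mm diameter. Origin on the post's axis at the caddy's floor (6 mm above the table); z up. The caddy is a black tray, fixed, 120 x 370 mm, with a rim 4 mm above its floor; its four spindles stand in one straight row along its middle, 90 mm apart, along the spindle's own y axis (x points across the row).
- spindle_yellow: Yellow upright spindle of the tape caddy: a fixed round post 20 mm in diameter with a domed top 46 mm above the caddy's floor, on a flat yellow disc of 68 mm diameter. Origin on the post's axis at the caddy's floor (6 mm above the table); z up. The caddy is a black tray, fixed, 120 x 370 mm, with a rim 4 mm above its floor; its four spindles stand in one straight row along its middle, 90 mm apart, along the spindle's own y axis (x points across the row).
- spindle_blue: Blue upright spindle of the tape caddy: a fixed round post 20 mm in diameter with a domed top 46 mm above the caddy's floor, on a flat blue disc of 68 mm diameter. Origin on the post's axis at the caddy's floor (6 mm above the table); z up. The caddy is a black tray, fixed, 120 x 370 mm, with a rim 4 mm above its floor; its four spindles stand in one straight row along its middle, 90 mm apart, along the spindle's own y axis (x points across the row).
- spindle_green: Green upright spindle of the tape caddy: a fixed round post 20 mm in diameter with a domed top 46 mm above the caddy's floor, on a flat green disc of 68 mm diameter. Origin on the post's axis at the caddy's floor (6 mm above the table); z up. The caddy is a black tray, fixed, 120 x 370 mm, with a rim 4 mm above its floor; its four spindles stand in one straight row along its middle, 90 mm apart, along the spindle's own y axis (x points across the row).
Things that resemble listed ones, but are neither listed nor needed, are in the scene too. What is shaped like the full_red but pink or white is not meant. What is shaped like the full_yellow but white is not meant.

How it is judged:
By the outcome, as a careful person would: the job done as asked, in the order asked, and still so for the second after the job is handed in, with the robot touching nothing.
It also fails if it takes over 90 s, if anything falls off the work surface, if the arm or the gripper's body presses on something with over 40 N, if the wrist force passes 120 N, or if a joint passes its speed limit or range.

## Working session

There is one attempt and no reset: what is moved stays moved. The work goes in short steps, Python scripts to look and compute and a tool call to move; the robot and the scene stay as the last step left them, time stands still between calls to the robot, and variables do not carry over. Pictures are saved under pics/ and viewed, at most 14 in all, crops included, and the job is handed in when it is done.

Besides the shell and the picture viewer there is one more tool, called as a command line: name --argument value ..., lists and objects as JSON in quotes. move_arm: Moves the arm, as the interface text tells. Its arguments: {"type":"object","properties":{"jaw":{"type":"array","items":{"type":"number"}},"dp":{"type":"array","items":{"type":"array","items":{"type":"number"}}},"turn":{"type":"array","items":{"type":"array","items":{"type":"number"}}},"force":{"type":"number"}},"required":["jaw","dp","turn"]}

```bash
ls; mkdir -p pics; python3 - <<'E'
from rig import observe,cams
import cv2,numpy as np
s=observe();print(s['time_s'],s['position'],s['tool_rot'],s['grip_width'])
for n in ['top','scene']:
    p,d=cams.get_image(n);cv2.imwrite(f'pics/{n}0.png',p[...,::-1]);np.savez(f'{n}0.npz',p=p,d=d)
    print(n,cams.calibration(n))
print(cams.calibration('wrist'))
E
```

```text
pics
0.0 [0.18985289 0.51587416 0.23070699] [[-9.38414900e-01  3.45509533e-01 -7.99279713e-04]
 [ 3.45510308e-01  9.38414134e-01 -1.24112653e-03]
 [ 3.21234330e-04 -1.44085101e-03 -9.99998910e-01]] 0.08527424881589075
top {'vertical_fov': 56.98970036749961, 'cx': 321.0779544996306, 'cy': 201.57608135116448, 'view': array([[ 0.01805465, -0.99964003,  0.01984519, -0.0090576 ],
       [ 0.99815149,  0.01917268,  0.05767156, -0.49601229],
       [-0.05803129,  0.01876727,  0.99813835, -1.05457597],
       [ 0.        ,  0.        ,  0.        ,  1.        ]])}
scene {'vertical_fov': 44.57397975847243, 'cx': 325.58813820123595, 'cy': 197.3519825599941, 'view': array([[-0.08193283,  0.99659379,  0.00937202,  0.04680578],
       [-0.63011053, -0.05908432,  0.77425433,  0.27072504],
       [ 0.77217079,  0.05753144,  0.63280519, -1.5119185 ],
       [ 0.        ,  0.        ,  0.        ,  1.        ]])}
{'vertical_fov': 68.0404093417573, 'cx': 318.32764384195156, 'cy': 197.82296222918592, 'tool_from_camera': array([[ 3.34776952e-04,  9.48379623e-01,  3.17137162e-01,
         8.17320230e-02],
       [ 9.99999590e-01, -5.05166549e-05, -9.04554504e-04,
         4.42045680e-04],
       [-8.41840351e-04,  3.17137334e-01, -9.48379250e-01,
        -1.41841967e-01],
       [ 0.00000000e+00,  0.00000000e+00,  0.00000000e+00,
         1.00000000e+00]])}
```

View pics/top0.png

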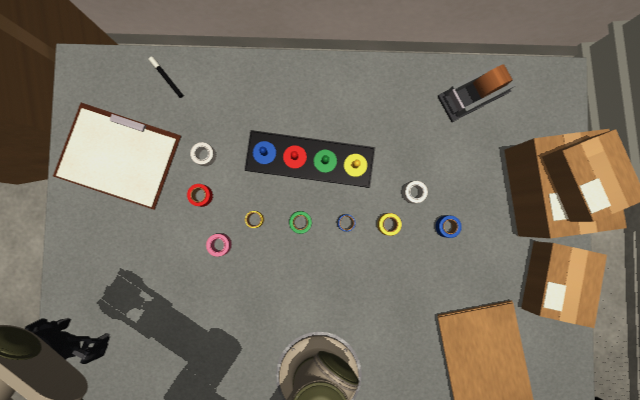

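View pics/scene0.png

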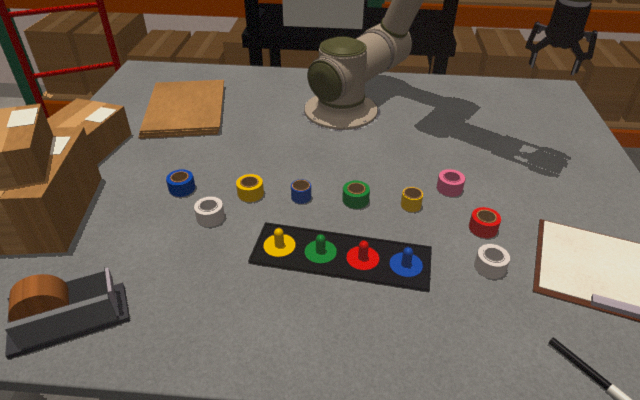

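Top view candidates:
- **Red ring:** (199,195) is full_red. Pink (218,244) and white (202,153) are look-alikes.
- **Yellow:** (390,224) is thick, so full. (254,219) is thin, so used. White is at (416,191).
- **Blue:** (449,226) is full and (345,222) is thin, so used.
- **Green:** (300,222) is the only one.
- **Spindles:** blue (263,152), red (294,156), green (325,160), yellow (355,165).

```bash
cat > h.py <<'E'
import numpy as np,cv2
from rig import observe,cams
def cam(n,s=None):
    c=cams.calibration(n);f=200/np.tan(np.radians(c['vertical_fov'])/2)
    if n=='wrist':
        T=np.eye(4);T[:3,:3]=s['tool_rot'];T[:3,3]=s['position'];M=T@c['tool_from_camera']
    else: M=np.linalg.inv(c['view'])
    return f,c['cx'],c['cy'],M
def cloud(d,C):
    f,cx,cy,M=C;v,u=np.mgrid[0:400,0:640]
    P=np.stack([(u-cx)/f*d,-(v-cy)/f*d,-d],-1)
    W=P@M[:3,:3].T+M[:3,3];W[d==0]=np.nan;return W
def masks(p):
    h=cv2.cvtColor(p,cv2.COLOR_RGB2HSV).astype(int);H,S,V=h[...,0],h[...,1],h[...,2];g=(S>130)&(V>60)
    return dict(red=g&((H<6)|(H>174))&(S>190),yellow=g&(H>20)&(H<34),green=g&(H>45)&(H<80),blue=g&(H>100)&(H<125))
def circ(P):
    A=np.c_[2*P[:,:2],np.ones(len(P))];x=np.linalg.lstsq(A,(P[:,:2]**2).sum(1),rcond=None)[0]
    return x[:2],np.sqrt(x[2]+x[:2]@x[:2])
def blobs(p,d,C,zmin,zmax,minpix):
    W=cloud(d,C)
    for c,m in masks(p).items():
        n,l,st,ce=cv2.connectedComponentsWithStats(m.astype(np.uint8))
        for i in range(1,n):
            if st[i,4]<minpix: continue
            P=W[l==i];P=P[~np.isnan(P[:,0])];Q=P[(P[:,2]>zmin)&(P[:,2]<zmax)]
            if len(Q)<10: print(c,ce[i].round(),st[i,4],'zmed',np.median(P[:,2]).round(4));continue
            o,r=circ(Q);mid=(Q[:,:2].min(0)+Q[:,:2].max(0))/2
            print(c,ce[i].round(),st[i,4],len(Q),'z',np.median(Q[:,2]).round(4),'fit',o.round(4),r.round(4),'mid',mid.round(4),'ext',np.ptp(Q[:,:2],0).round(3))
E
python3 - <<'E'
from h import *
z=np.load('top0.npz');C=cam('top');W=cloud(z['d'],C)
for u,v in [(150,230),(230,100),(320,260),(420,260),(420,130),(272,180)]: print(u,v,W[v,u].round(4))
blobs(z['p'],z['d'],C,.03,.05,25)
print('discs');blobs(z['p'],z['d'],C,.003,.018,150)
E
```

```text
150 230 [ 0.4048  0.495  -0.0008]
230 100 [0.7923 0.2748 0.0057]
320 260 [0.3267 0.     0.0036]
420 260 [ 0.331  -0.2932 -0.0009]
420 130 [ 7.170e-01 -2.921e-01 -2.000e-04]
272 180 [0.5576 0.1454 0.0009]
red [294. 156.] 410 26 z 0.047 fit [0.6271 0.0792] 0.0083 mid [0.627  0.0799] ext [0.018 0.017]
red [201. 195.] 243 215 z 0.0396 fit [0.5081 0.3467] 0.0271 mid [0.508  0.3462] ext [0.06  0.062]
yellow [355. 165.] 428 20 z 0.047 fit [ 0.6069 -0.0992] 0.0087 mid [ 0.6058 -0.0991] ext [0.017 0.017]
yellow [255. 219.] 84 70 z 0.0398 fit [0.4419 0.1899] 0.0227 mid [0.4419 0.19  ] ext [0.045 0.048]
yellow [389. 224.] 251 221 z 0.0403 fit [ 0.435  -0.1954] 0.027 mid [ 0.4348 -0.1961] ext [0.062 0.063]
green [325. 160.] 384 16 z 0.0462 fit [ 0.6168 -0.0103] 0.0084 mid [ 0.618  -0.0109] ext [0.018 0.017]
green [299. 222.] 134 134 z 0.0402 fit [0.4357 0.0598] 0.0269 mid [0.4345 0.0591] ext [0.059 0.057]
blue [264. 152.] 423 18 z 0.0473 fit [0.6379 0.1682] 0.0082 mid [0.6371 0.1676] ext [0.017 0.017]
blue [449. 226.] 203 198 z 0.0404 fit [ 0.4315 -0.3662] 0.0273 mid [ 0.4309 -0.3658] ext [0.06 0.06]
discs
red [294. 156.] 410 357 z 0.0078 fit [0.6284 0.0807] 0.0252 mid [0.6274 0.0804] ext [0.063 0.067]
red [201. 195.] 243 zmed 0.0394
yellow [355. 165.] 428 375 z 0.008 fit [ 0.6072 -0.0985] 0.0258 mid [ 0.6061 -0.0979] ext [0.066 0.065]
yellow [389. 224.] 251 12 z 0.0105 fit [ 0.4353 -0.198 ] 0.0324 mid [ 0.4329 -0.1757] ext [0.055 0.02 ]
green [325. 160.] 384 339 z 0.0082 fit [ 0.6179 -0.009 ] 0.0249 mid [ 0.6177 -0.0093] ext [0.063 0.065]
blue [264. 152.] 423 376 z 0.0078 fit [0.6388 0.1704] 0.0258 mid [0.6387 0.1714] ext [0.066 0.068]
blue [449. 226.] 203 zmed 0.0404
```

```bash
python3 - <<'E'
import cv2
a=cv2.imread('pics/top0.png')[125:265,180:480];cv2.imwrite('pics/crop1.png',cv2.resize(a,None,fx=2.6,fy=2.6,interpolation=2))
E
```

```text
(no output)
```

View pics/crop1.png

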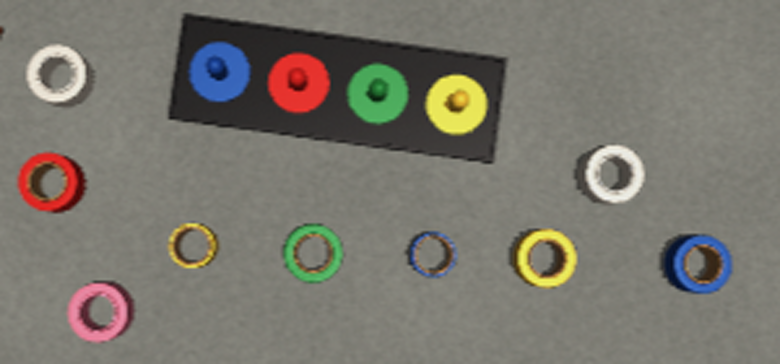

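The crop confirms my choices: each thick ring is full and each thin one is used. I'll turn the tool so the fingers close across the row (yaw -6.6°), going down as it turns.

move_arm --jaw '[8.5,8.5,8.5,8.5,8.5,8.5,8.5,8.5,8.5,8.5,8.5]' --dp '[[0,0,0.8],[0,0,0.8],[0,0,0.8],[0,0,0.8],[0,0,0.8],[0,0,0.8],[0,0,0.8],[0,0,0.8],[0,0,0.8],[0,0,0.8],[0,0,0.8]]' --turn '[[0,0,0.1212],[0,0,0.1212],[0,0,0.1212],[0,0,0.1212],[0,0,0.1212],[0,0,0.1212],[0,0,0.1212],[0,0,0.1212],[0,0,0.1212],[0,0,0.1212],[0,0,0.1212]]' --force 40

```text
time_s: 1.02
position: [0.1899, 0.5159, 0.1426]
tool_rot: [[0.121, 0.993, -0.0], [0.993, -0.121, -0.001], [-0.001, -0.0, -1.0]]
ft_force: [-0.2, -0.4, 0.1]
grip_width: 0.0853
gripper_force: 0.0
```

move_arm --jaw '[8.5,8.5,8.5,8.5,8.5,8.5,8.5,8.5,8.5,8.5,8.5]' --dp '[[-1.3,3.36,0],[-1.3,3.36,0],[-1.3,3.36,0],[-1.3,3.36,0],[-1.3,3.36,0],[-1.3,3.36,0],[-1.3,3.36,0],[-1.3,3.36,0],[-1.3,3.36,0],[-1.3,3.36,0],[0,0,0]]' --turn '[[0,0,0],[0,0,0],[0,0,0],[0,0,0],[0,0,0],[0,0,0],[0,0,0],[0,0,0],[0,0,0],[0,0,0],[0,0,0]]'

```text
time_s: 1.93
position: [0.5139, 0.3449, 0.1425]
tool_rot: [[0.12, 0.993, 0.001], [0.993, -0.12, -0.001], [-0.001, 0.002, -1.0]]
ft_force: [0.2, 0.0, 0.6]
grip_width: 0.0849
gripper_force: 0.0
```

```bash
python3 - <<'E'
from h import *
s=observe();p,d=cams.get_image('wrist');cv2.imwrite('pics/w1.png',p[...,::-1]);print(s['position'],s['q'].round(1) if hasattr(s['q'],'round') else s['q'])
blobs(p,d,cam('wrist',s),.03,.05,100)
E
```

```text
[0.51386548 0.34490238 0.14249776] [23.  32.7 70.8 -0.1 76.5 29.9]
red [313. 182.] 2101 1886 z 0.0379 fit [0.5081 0.3516] 0.0272 mid [0.5082 0.3516] ext [0.062 0.063]
yellow [271. 320.] 1242 483 z 0.037 fit [0.4421 0.194 ] 0.023 mid [0.4421 0.195 ] ext [0.048 0.047]
```

View pics/w1.png

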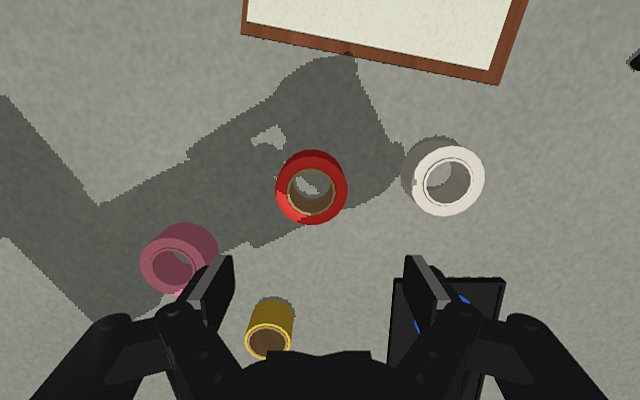

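The wrist view shows the red roll at (313,182), with white to its right and pink to its lower left. It agrees with the top view to 5 mm. I'll go down and grip.

move_arm --jaw '[8.5,8.5,8.5,8.5,8.5,8.5,5.5,5.5,5.5,5.5,5.5,5.5]' --dp '[[0.3,-0.6,2.6],[0,0,2.6],[0,0,2.6],[0,0,2.6],[0,0,2.6],[0,0,0],[0,0,0],[0,0,0],[0,0,0],[0,0,0],[0,0,0],[0,0,0]]' --turn '[[0,0,0],[0,0,0],[0,0,0],[0,0,0],[0,0,0],[0,0,0],[0,0,0],[0,0,0],[0,0,0],[0,0,0],[0,0,0],[0,0,0]]'

```text
time_s: 2.98
position: [0.504, 0.3527, 0.0156]
tool_rot: [[0.115, 0.993, 0.003], [0.993, -0.115, 0.002], [0.002, 0.003, -1.0]]
ft_force: [-1.3, 0.1, 8.3]
grip_width: 0.0618
gripper_force: 44.5
```

move_arm --jaw '[5.5,5.5,5.5,5.5,5.5]' --dp '[[0,0,-2],[0,0,-2.5],[0,0,-2.5],[0,0,-2],[0,0,0]]' --turn '[[0,0,0],[0,0,0],[0,0,0],[0,0,0],[0,0,0]]'

```text
time_s: 3.4
position: [0.5048, 0.3529, 0.1085]
tool_rot: [[0.115, 0.993, 0.008], [0.993, -0.115, 0.003], [0.004, 0.007, -1.0]]
ft_force: [1.6, 0.8, -0.4]
grip_width: 0.0619
gripper_force: 44.5
```

move_arm --jaw '[5.5,5.5,5.5,5.5,5.5,5.5,5.5,5.5,5.5,5.5]' --dp '[[-3.13,1.91,0],[-3.13,1.91,0],[-3.13,1.91,0],[-3.13,1.91,0],[-3.13,1.91,0],[-3.13,1.91,0],[-3.13,1.91,0],[-3.13,1.91,0],[0,0,0],[0,0,0]]' --turn '[[0,0,0],[0,0,0],[0,0,0],[0,0,0],[0,0,0],[0,0,0],[0,0,0],[0,0,0],[0,0,0],[0,0,0]]'

```text
time_s: 4.23
position: [0.6264, 0.084, 0.1027]
tool_rot: [[0.118, 0.993, -0.001], [0.993, -0.118, 0.0], [0.0, -0.001, -1.0]]
ft_force: [-0.4, 0.3, -1.7]
grip_width: 0.0622
gripper_force: 44.5
```

```bash
python3 - <<'E'
from h import *
s=observe();p,d=cams.get_image('wrist');cv2.imwrite('pics/w2.png',p[...,::-1]);print(s['position'])
blobs(p,d,cam('wrist',s),.08,.2,300)
print('posts');blobs(p,d,cam('wrist',s),.03,.055,300)
E
```

```text
[0.62641005 0.0839701  0.10266558]
red [319. 244.] 11124 8556 z 0.1247 fit [0.6266 0.0845] 0.0277 mid [0.6264 0.0827] ext [0.063 0.064]
yellow [62. 92.] 3312 zmed 0.0267
yellow [320. 347.] 682 64 z 0.1756 fit [0.6284 0.0959] 0.005 mid [0.6283 0.0946] ext [0.016 0.003]
green [102. 259.] 2987 zmed 0.0376
green [319. 267.] 453 zmed 0.0055
blue [321.  92.] 5970 zmed 0.0059
posts
red [319. 244.] 11124 zmed 0.1243
yellow [62. 92.] 3312 1390 z 0.0372 fit [0.4428 0.1928] 0.0228 mid [0.4448 0.1929] ext [0.045 0.048]
yellow [320. 347.] 682 zmed 0.0056
green [102. 259.] 2987 2093 z 0.038 fit [0.437  0.0612] 0.0274 mid [0.4369 0.0612] ext [0.064 0.062]
green [319. 267.] 453 zmed 0.0055
blue [321.  92.] 5970 800 z 0.0484 fit [0.6383 0.1721] 0.0068 mid [0.6384 0.1723] ext [0.02 0.02]
```

View pics/w2.png

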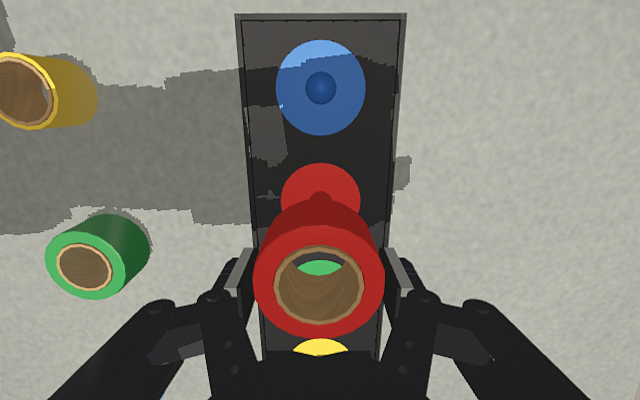

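The red roll is held upright and level, with its axis within 2 mm of the red post. Lowering.

move_arm --jaw '[5.5,5.5,5.5,5.5,5.5,5.5]' --dp '[[-0.1,0.1,2],[0,0,2],[0,0,2],[0,0,1.2],[0,0,0.4],[0,0,0]]' --turn '[[0,0,0],[0,0,0],[0,0,0],[0,0,0],[0,0,0],[0,0,0]]'

```text
time_s: 4.78
position: [0.6265, 0.0855, 0.0267]
tool_rot: [[0.114, 0.993, -0.002], [0.993, -0.114, 0.0], [-0.0, -0.002, -1.0]]
ft_force: [0.1, 0.7, -1.8]
grip_width: 0.0624
gripper_force: 44.4
```

move_arm --jaw '[5.5,5.5,7.4,7.4,7.4,7.4]' --dp '[[0,0,0.3],[0,0,0],[0,0,0],[0,0,0],[0,0,0],[0,0,0]]' --turn '[[0,0,0],[0,0,0],[0,0,0],[0,0,0],[0,0,0],[0,0,0]]'

```text
time_s: 5.28
position: [0.6273, 0.0846, 0.0248]
tool_rot: [[0.115, 0.993, 0.001], [0.993, -0.115, -0.0], [0.0, 0.001, -1.0]]
ft_force: [0.6, -0.2, -0.1]
grip_width: 0.0739
gripper_force: 0.0
```

move_arm --jaw '[7.4,7.4,7.8,8.5,8.5,8.5,8.5,8.5,8.5,8.5]' --dp '[[0,0,-3],[0,0,-3.5],[0,0,-3.5],[-0.9,-3.74,0],[-0.9,-3.74,0],[-0.9,-3.74,0],[-0.9,-3.74,0],[-0.9,-3.74,0],[0,0,0],[0,0,0]]' --turn '[[0,0,0],[0,0,0],[0,0,0],[0,0,0],[0,0,0],[0,0,0],[0,0,0],[0,0,0],[0,0,0],[0,0,0]]'

```text
time_s: 6.12
position: [0.4349, 0.0614, 0.1249]
tool_rot: [[0.115, 0.993, 0.0], [0.993, -0.115, -0.0], [-0.0, 0.0, -1.0]]
ft_force: [1.1, -0.3, -0.3]
grip_width: 0.0854
gripper_force: 0.0
```

```bash
python3 - <<'E'
from h import *
s=observe();p,d=cams.get_image('wrist');cv2.imwrite('pics/w3.png',p[...,::-1]);print(s['position'])
blobs(p,d,cam('wrist',s),.03,.055,300)
p,d=cams.get_image('top');cv2.imwrite('pics/t3.png',p[...,::-1]);blobs(p,d,cam('top'),.03,.055,100)
E
```

```text
[0.43486908 0.06136919 0.12488282]
red [545. 145.] 5235 3566 z 0.0436 fit [0.6254 0.0839] 0.0278 mid [0.626  0.0837] ext [0.064 0.063]
red [563. 151.] 828 818 z 0.0455 fit [0.626  0.0832] 0.0075 mid [0.6303 0.0817] ext [0.028 0.023]
yellow [307.  41.] 899 708 z 0.038 fit [0.4416 0.1927] 0.0227 mid [0.4415 0.1885] ext [0.048 0.039]
yellow [500. 303.] 1404 zmed 0.0056
green [319. 195.] 2598 2307 z 0.0379 fit [0.4358 0.0623] 0.0272 mid [0.4358 0.062 ] ext [0.062 0.063]
green [515. 239.] 3833 672 z 0.0444 fit [ 0.6152 -0.0045] 0.0069 mid [ 0.6157 -0.0056] ext [0.018 0.019]
blue [563.  33.] 6187 1373 z 0.0453 fit [0.6354 0.1719] 0.0069 mid [0.6361 0.1721] ext [0.018 0.02 ]
blue [334. 307.] 1270 489 z 0.037 fit [ 0.4368 -0.0687] 0.023 mid [ 0.4367 -0.0677] ext [0.047 0.046]
red [294. 156.] 362 262 z 0.0462 fit [0.6264 0.0801] 0.0252 mid [0.6264 0.08  ] ext [0.061 0.063]
yellow [355. 165.] 429 46 z 0.0487 fit [ 0.6062 -0.0987] 0.0074 mid [ 0.6057 -0.0986] ext [0.017 0.018]
yellow [389. 224.] 252 219 z 0.0401 fit [ 0.435  -0.1954] 0.027 mid [ 0.4349 -0.1959] ext [0.062 0.062]
green [325. 160.] 386 36 z 0.0499 fit [ 0.6172 -0.0103] 0.0071 mid [ 0.6181 -0.0109] ext [0.018 0.017]
blue [264. 152.] 424 36 z 0.0498 fit [0.6374 0.168 ] 0.0069 mid [0.6373 0.1678] ext [0.016 0.017]
blue [449. 226.] 203 198 z 0.0399 fit [ 0.4315 -0.3664] 0.0272 mid [ 0.4308 -0.3661] ext [0.06  0.061]
```

Red is seated: its top is 44–46 mm up and it is centred on the post. Now green.

move_arm --jaw '[8.5,8.5,8.5,8.5,8.5,5.5,5.5,5.5,5.5,5.5,5.5,5.5]' --dp '[[0.1,0.1,2.7],[0,0,2.7],[0,0,2.7],[0,0,2.7],[0,0,0],[0,0,0],[0,0,0],[0,0,0],[0,0,0],[0,0,0],[0,0,0],[0,0,-0.5]]' --turn '[[0,0,0],[0,0,0],[0,0,0],[0,0,0],[0,0,0],[0,0,0],[0,0,0],[0,0,0],[0,0,0],[0,0,0],[0,0,0],[0,0,0]]'

```text
time_s: 7.22
position: [0.4377, 0.0623, 0.0219]
tool_rot: [[0.115, 0.993, 0.001], [0.993, -0.115, -0.0], [0.0, 0.001, -1.0]]
ft_force: [-0.7, 0.3, -1.9]
grip_width: 0.0634
gripper_force: 44.4
```

move_arm --jaw '[5.5,5.5,5.5,5.5,5.5,5.5,5.5,5.5,5.5,5.5]' --dp '[[0,0,-2.6],[0,0,-2.7],[0,0,-2.7],[-0.95,3.72,0],[-0.95,3.72,0],[-0.95,3.72,0],[-0.95,3.72,0],[-0.95,3.72,0],[0,0,0],[0,0,0]]' --turn '[[0,0,0],[0,0,0],[0,0,0],[0,0,0],[0,0,0],[0,0,0],[0,0,0],[0,0,0],[0,0,0],[0,0,0]]'

```text
time_s: 8.05
position: [0.6175, -0.007, 0.1011]
tool_rot: [[0.116, 0.993, -0.0], [0.993, -0.116, 0.0], [0.0, -0.0, -1.0]]
ft_force: [-0.7, 0.2, -2.1]
grip_width: 0.0627
gripper_force: 45.0
```

```bash
python3 - <<'E'
from h import *
s=observe();p,d=cams.get_image('wrist');cv2.imwrite('pics/w4.png',p[...,::-1]);print(s['position'])
blobs(p,d,cam('wrist',s),.08,.2,300)
E
```

```text
[ 0.61747666 -0.00703418  0.10112313]
red [318.  94.] 2462 zmed 0.044
red [318.  85.] 862 zmed 0.0481
yellow [318. 265.] 439 53 z 0.0832 fit [ 0.6176 -0.0086] 0.0184 mid [ 0.6157 -0.0234] ext [0.026 0.008]
yellow [182. 384.] 1023 20 z 0.1658 fit [ 0.5648 -0.0122] 0.0008 mid [ 0.5648 -0.0123] ext [0.002 0.002]
green [318. 241.] 10929 8328 z 0.121 fit [ 0.6177 -0.0062] 0.0278 mid [ 0.6172 -0.008 ] ext [0.064 0.064]
blue [136. 282.] 1689 zmed 0.0223
```

View pics/w4.png

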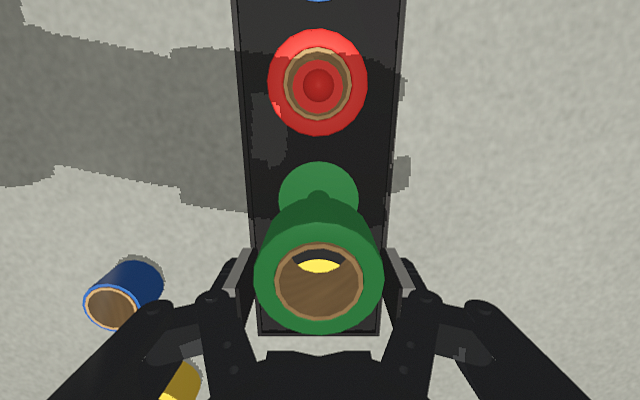

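Red sits centred on its spindle at (318,85). Green is held upright and lined up with its post. Lowering and releasing.

move_arm --jaw '[5.5,5.5,5.5,5.5,5.5,5.5,5.5,7.4,7.4,7.4,7.4]' --dp '[[0,0,2],[0,0,2],[0,0,2],[0,0,1],[0,0,0.3],[0,0,0.3],[0,0,0],[0,0,0],[0,0,0],[0,0,0],[0,0,0]]' --turn '[[0,0,0],[0,0,0],[0,0,0],[0,0,0],[0,0,0],[0,0,0],[0,0,0],[0,0,0],[0,0,0],[0,0,0],[0,0,0]]'

```text
time_s: 9.02
position: [0.6169, -0.0063, 0.0259]
tool_rot: [[0.115, 0.993, 0.001], [0.993, -0.115, -0.0], [-0.0, 0.001, -1.0]]
ft_force: [0.8, -0.4, -0.4]
grip_width: 0.0741
gripper_force: 0.0
```

move_arm --jaw '[7.4,7.4,7.8,8.5,8.5,8.5,8.5,8.5,8.5,8.5,8.5,8.5]' --dp '[[0,0,-3],[0,0,-3.5],[0,0,-3.5],[-2.93,-2.27,0],[-2.93,-2.27,0],[-2.93,-2.27,0],[-2.93,-2.27,0],[-2.93,-2.27,0],[-2.93,-2.27,0],[-2.93,-2.27,0],[0,0,0],[0,0,0]]' --turn '[[0,0,0],[0,0,0],[0,0,0],[0,0,0],[0,0,0],[0,0,0],[0,0,0],[0,0,0],[0,0,0],[0,0,0],[0,0,0],[0,0,0]]'

```text
time_s: 10.02
position: [0.4344, -0.193, 0.1258]
tool_rot: [[0.118, 0.993, 0.001], [0.993, -0.118, -0.0], [-0.0, 0.001, -1.0]]
ft_force: [0.1, 0.2, 0.2]
grip_width: 0.085
gripper_force: 0.0
```

```bash
python3 - <<'E'
from h import *
s=observe();p,d=cams.get_image('wrist');cv2.imwrite('pics/w5.png',p[...,::-1]);print(s['position'])
blobs(p,d,cam('wrist',s),.03,.055,300)
E
```

```text
[ 0.43442171 -0.19299506  0.12579266]
yellow [519.  51.] 6571 1139 z 0.046 fit [ 0.6043 -0.096 ] 0.0069 mid [ 0.6053 -0.0959] ext [0.018 0.02 ]
yellow [319. 196.] 2777 2432 z 0.0379 fit [ 0.4351 -0.1927] 0.027 mid [ 0.435  -0.1931] ext [0.063 0.063]
blue [302.  43.] 910 811 z 0.038 fit [ 0.4367 -0.0701] 0.0228 mid [ 0.4367 -0.0704] ext [0.048 0.047]
blue [334. 334.] 1808 747 z 0.0372 fit [ 0.4323 -0.3567] 0.0232 mid [ 0.4324 -0.3427] ext [0.059 0.022]
```

move_arm --jaw '[8.5,8.5,8.5,8.5,8.5,5.5,5.5,5.5,5.5,5.5,5.5,5.5]' --dp '[[0,0.1,2.7],[0,0,2.7],[0,0,2.7],[0,0,2.8],[0,0,0],[0,0,0],[0,0,0],[0,0,0],[0,0,0],[0,0,0],[0,0,0],[0,0,-0.5]]' --turn '[[0,0,0],[0,0,0],[0,0,0],[0,0,0],[0,0,0],[0,0,0],[0,0,0],[0,0,0],[0,0,0],[0,0,0],[0,0,0],[0,0,0]]'

```text
time_s: 11.07
position: [0.4365, -0.1919, 0.0221]
tool_rot: [[0.115, 0.993, 0.001], [0.993, -0.115, -0.001], [-0.001, 0.001, -1.0]]
ft_force: [-0.0, 0.6, -0.2]
grip_width: 0.0629
gripper_force: 44.3
```

move_arm --jaw '[5.5,5.5,5.5,5.5,5.5,5.5,5.5,5.5,5.5,5.5]' --dp '[[0,0,-2.6],[0,0,-2.7],[0,0,-2.7],[2.31,3.15,0],[2.31,3.15,0],[2.31,3.15,0],[2.31,3.15,0],[2.31,3.15,0],[0,0,0],[0,0,0]]' --turn '[[0,0,0],[0,0,0],[0,0,0],[0,0,0],[0,0,0],[0,0,0],[0,0,0],[0,0,0],[0,0,0],[0,0,0]]'

```text
time_s: 11.9
position: [0.6068, -0.0941, 0.1016]
tool_rot: [[0.112, 0.994, 0.0], [0.994, -0.112, -0.0], [-0.0, 0.001, -1.0]]
ft_force: [0.3, -0.3, -0.8]
grip_width: 0.0634
gripper_force: 44.8
```

```bash
python3 - <<'E'
from h import *
s=observe();p,d=cams.get_image('wrist');cv2.imwrite('pics/w6.png',p[...,::-1]);print(s['position'])
blobs(p,d,cam('wrist',s),.08,.2,300)
E
```

```text
[ 0.6067744  -0.09408543  0.10158856]
yellow [318. 243.] 11096 8541 z 0.1211 fit [ 0.6069 -0.0943] 0.0277 mid [ 0.6066 -0.0959] ext [0.064 0.063]
green [322.  91.] 3502 zmed 0.0441
green [319.  91.] 1927 zmed 0.0065
blue [137. 200.] 527 zmed 0.0122
blue [ 89. 204.] 456 zmed 0.0382
```

View pics/w6.png

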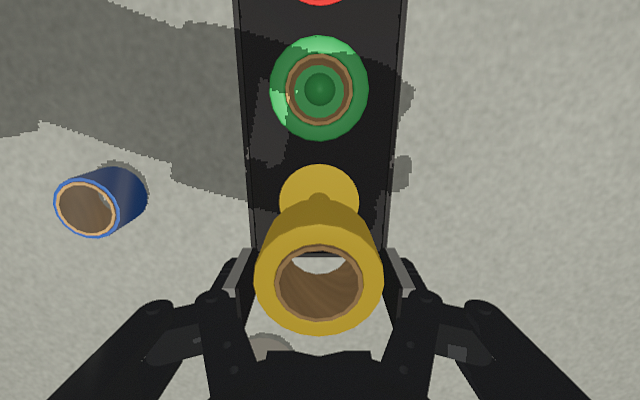

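Green is centred on its spindle at (319,90). Yellow is lined up with its post. Lowering and releasing.

move_arm --jaw '[5.5,5.5,5.5,5.5,5.5,5.5,5.5,7.4,7.4,7.4,7.4]' --dp '[[-0.1,0,2],[0,0,2],[0,0,2],[0,0,1],[0,0,0.3],[0,0,0.3],[0,0,0],[0,0,0],[0,0,0],[0,0,0],[0,0,0]]' --turn '[[0,0,0],[0,0,0],[0,0,0],[0,0,0],[0,0,0],[0,0,0],[0,0,0],[0,0,0],[0,0,0],[0,0,0],[0,0,0]]'

```text
time_s: 12.87
position: [0.606, -0.0963, 0.0259]
tool_rot: [[0.115, 0.993, 0.001], [0.993, -0.115, -0.0], [-0.0, 0.001, -1.0]]
ft_force: [0.4, 0.4, -0.3]
grip_width: 0.0739
gripper_force: 0.0
```

move_arm --jaw '[7.4,7.4,7.8,8.5,8.5,8.5,8.5,8.5,8.5,8.5,8.5,8.5]' --dp '[[0,0,-3],[0,0,-3.5],[0,0,-3.5],[-3.56,-1.78,0],[-3.56,-1.78,0],[-3.56,-1.78,0],[-3.56,-1.78,0],[-3.56,-1.78,0],[-3.56,-1.78,0],[-3.56,-1.78,0],[-3.56,-1.78,0],[0,0,0]]' --turn '[[0,0,0],[0,0,0],[0,0,0],[0,0,0],[0,0,0],[0,0,0],[0,0,0],[0,0,0],[0,0,0],[0,0,0],[0,0,0],[0,0,0]]'

```text
time_s: 13.87
position: [0.4284, -0.3682, 0.1256]
tool_rot: [[0.121, 0.993, -0.0], [0.993, -0.121, -0.002], [-0.002, 0.0, -1.0]]
ft_force: [0.2, -0.0, -0.0]
grip_width: 0.085
gripper_force: 0.0
```

move_arm --jaw '[8.5]' --dp '[[0,0,0]]' --turn '[[0,0,0]]'

```text
time_s: 13.95
position: [0.4306, -0.3643, 0.1255]
tool_rot: [[0.118, 0.993, 0.0], [0.993, -0.118, -0.0], [-0.0, 0.0, -1.0]]
ft_force: [-0.1, 0.8, 0.3]
grip_width: 0.0849
gripper_force: 0.0
```

```bash
python3 - <<'E'
from h import *
s=observe();p,d=cams.get_image('wrist');cv2.imwrite('pics/w7.png',p[...,::-1]);print(s['position'])
blobs(p,d,cam('wrist',s),.03,.055,300)
E
```

```text
[ 0.43055583 -0.36429299  0.12545889]
blue [320. 195.] 2645 2327 z 0.0379 fit [ 0.4317 -0.3638] 0.0272 mid [ 0.4316 -0.3643] ext [0.062 0.063]
```

move_arm --jaw '[8.5,8.5,8.5,8.5,8.5,5.5,5.5,5.5,5.5,5.5,5.5,5.5]' --dp '[[0,0,2.7],[0,0,2.7],[0,0,2.7],[0,0,2.8],[0,0,0],[0,0,0],[0,0,0],[0,0,0],[0,0,0],[0,0,0],[0,0,0],[0,0,-0.5]]' --turn '[[0,0,0],[0,0,0],[0,0,0],[0,0,0],[0,0,0],[0,0,0],[0,0,0],[0,0,0],[0,0,0],[0,0,0],[0,0,0],[0,0,0]]'

```text
time_s: 15.0
position: [0.4319, -0.3628, 0.0221]
tool_rot: [[0.115, 0.993, 0.001], [0.993, -0.115, -0.001], [-0.001, 0.001, -1.0]]
ft_force: [0.7, -0.3, -0.3]
grip_width: 0.063
gripper_force: 44.1
```

move_arm --jaw '[5.5,5.5,5.5,5.5,5.5,5.5,5.5,5.5,5.5,5.5,5.5,5.5]' --dp '[[0,0,-2.6],[0,0,-2.7],[0,0,-2.7],[3.7,0.95,0],[3.7,0.95,0],[3.7,0.95,0],[3.7,0.95,0],[3.7,0.95,0],[3.7,0.95,0],[3.7,0.95,0],[3.7,0.95,0],[3.7,0.95,0]]' --turn '[[0,0,0],[0,0,0],[0,0,0],[0,0,0],[0,0,0],[0,0,0],[0,0,0],[0,0,0],[0,0,0],[0,0,0],[0,0,0],[0,0,0]]'

```text
time_s: 16.0
position: [0.5552, -0.04, 0.1022]
tool_rot: [[0.115, 0.993, 0.001], [0.993, -0.115, -0.0], [-0.0, 0.001, -1.0]]
ft_force: [1.1, -0.3, -1.3]
grip_width: 0.063
gripper_force: 44.5
```

move_arm --jaw '[5.5,5.5,5.5,5.5,5.5,5.5,5.5,5.5]' --dp '[[3.7,0.95,0],[3.7,0.95,0],[3.7,0.95,0],[3.7,0.95,0],[3.7,0.95,0],[3.7,0.95,0],[0,0,0],[0,0,0]]' --turn '[[0,0,0],[0,0,0],[0,0,0],[0,0,0],[0,0,0],[0,0,0],[0,0,0],[0,0,0]]'

```text
time_s: 16.67
position: [0.6369, 0.1739, 0.1015]
tool_rot: [[0.112, 0.994, 0.0], [0.994, -0.112, -0.0], [-0.0, 0.0, -1.0]]
ft_force: [-0.4, -0.8, -1.0]
grip_width: 0.0634
gripper_force: 44.5
```

```bash
python3 - <<'E'
from h import *
s=observe();p,d=cams.get_image('wrist');cv2.imwrite('pics/w8.png',p[...,::-1]);print(s['position'])
blobs(p,d,cam('wrist',s),.08,.2,300)
E
```

```text
[0.63687866 0.17393757 0.10153017]
red [319. 266.] 336 zmed 0.0103
red [319. 340.] 597 zmed 0.0438
yellow [ 85. 204.] 2680 zmed 0.0269
blue [319. 242.] 10854 8301 z 0.1208 fit [0.6369 0.1736] 0.0278 mid [0.6366 0.1718] ext [0.063 0.064]
```

View pics/w8.png

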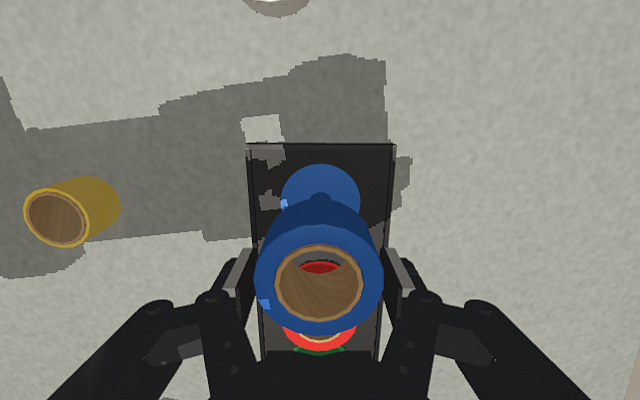

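Blue is lined up with the blue post. Lowering, releasing, then rising clear.

move_arm --jaw '[5.5,5.5,5.5,5.5,5.5,5.5,5.5,7.4,7.4,7.4,7.4]' --dp '[[-0.1,0,2],[0,0,2],[0,0,2],[0,0,1],[0,0,0.3],[0,0,0.3],[0,0,0],[0,0,0],[0,0,0],[0,0,0],[0,0,0]]' --turn '[[0,0,0],[0,0,0],[0,0,0],[0,0,0],[0,0,0],[0,0,0],[0,0,0],[0,0,0],[0,0,0],[0,0,0],[0,0,0]]'

```text
time_s: 17.63
position: [0.6371, 0.1712, 0.0259]
tool_rot: [[0.115, 0.993, 0.001], [0.993, -0.115, 0.0], [0.0, 0.001, -1.0]]
ft_force: [-0.7, 0.5, -0.5]
grip_width: 0.0742
gripper_force: 0.0
```

move_arm --jaw '[7.4,7.4,7.4,7.4,7.4,7.4,7.4,7.4,7.4,7.4,7.4,7.4]' --dp '[[0,0,-3],[0,0,-3.5],[0,0,-3.5],[0,0,-3],[0,-3.8,0],[0,-3.8,0],[0,-3.8,0],[0,-3.8,0],[0,-3.8,0],[0,-3.8,0],[0,0,0],[0,0,0]]' --turn '[[0,0,0],[0,0,0],[0,0,0],[0,0,0],[0,0,0],[0,0,0],[0,0,0],[0,0,0],[0,0,0],[0,0,0],[0,0,0],[0,0,0]]'

```text
time_s: 18.63
position: [0.4091, 0.1977, 0.1561]
tool_rot: [[0.114, 0.994, 0.001], [0.994, -0.114, 0.0], [0.0, 0.001, -1.0]]
ft_force: [0.2, 0.2, -0.2]
grip_width: 0.0741
gripper_force: 0.0
```

```bash
python3 - <<'E'
from h import *
p,d=cams.get_image('top')
blobs(p,d,cam('top'),.03,.06,60)
p,d=cams.get_image('scene');a=p[120:320,100:520,::-1];cv2.imwrite('pics/fin.png',cv2.resize(a,None,fx=1.9,fy=1.9,interpolation=2))
E
```

```text
red [294. 156.] 363 265 z 0.0463 fit [0.6263 0.08  ] 0.0253 mid [0.6262 0.0799] ext [0.061 0.062]
yellow [356. 164.] 409 276 z 0.0464 fit [ 0.605  -0.1017] 0.025 mid [ 0.6045 -0.1022] ext [0.061 0.063]
green [325. 160.] 219 187 z 0.0462 fit [ 0.6164 -0.0099] 0.0277 mid [ 0.617  -0.0096] ext [0.061 0.06 ]
green [325. 159.] 72 37 z 0.0496 fit [ 0.6169 -0.0105] 0.0068 mid [ 0.6178 -0.0111] ext [0.018 0.017]
blue [263. 151.] 247 205 z 0.0458 fit [0.6367 0.1653] 0.0275 mid [0.6361 0.1648] ext [0.062 0.063]
blue [264. 151.] 79 38 z 0.0496 fit [0.6375 0.1681] 0.0068 mid [0.6371 0.1675] ext [0.017 0.017]
```

View pics/fin.png

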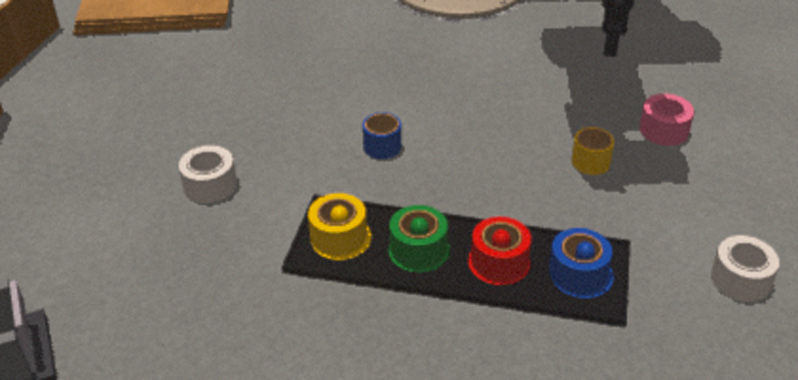

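All four rolls lie flat on their own spindles, with their tops at 46 mm. The used rolls haven't moved and the arm is clear.

```bash
python3 -c "
from rig import ticket
print(ticket.close_job())"
```

```text
the job is handed in; nothing more can be done
None
```

All four full rolls lie flat on the spindles of their own colours, the two used-up rolls were left where they lay, and the job was handed in at about 19 s on the robot's clock.

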